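# Post a used tea light through the push flap of a waste caddy

## Robot

A 6-joint arm with a two-finger parallel gripper is mounted at the origin on a cart in front of the work surface, level with it; the furniture and walls round the work are solid. World frame = base frame: x ahead of the robot, y to its left, z up, the work surface at z = 0. Lengths are in m, angles in rad, forces in N, time in s.
With the tool pointing down it reaches from about 0.375 to 0.9 m from the base axis. Payload 3.1 kg.
Tool frame: the origin (TCP) lies at the very end of the fingers, on their centre line; the grasp point (between the pads) lies 19 mm behind it (manip.grasp_offset is the distance from the TCP to the grasp point, in m); y points along the fingers, z is the direction in which the jaws open and shut, and the axes are right-handed (so a half turn about y gives the same grasp; the last joint's range is limited). The gripper opens to 85 mm and grips with 20 to 120 N. Pads are 22 mm wide; open, the fingers measure 114 mm over their backs; the gripper's body (76 mm by 85 mm) begins 54 mm behind the grasp point. The pads swing forward as they close: fully open they stand 13 mm farther back than shut.
Start: joints at [-1.288, 0.527, 1.433, -0, 1.181, -0.178], TCP at [0.278, -0.559, 0.231] pointing down, gripper open.
Joint ranges: [-3.08, 3.08], [-0.75, 2.2], [0.22, 2.44], [-1.43, 4.57], [0, 2.65], [-2.85, 2.85]. Speed limits (rad/s): [2.79, 2.79, 3.14, 3.14, 3.14, 3.14].

## Interface

Orientations are given as a unit quaternion [x, y, z, w].
In Python, from station import manip gives the robot as it stands.
- The arm moves only by the tool apply_moves, never from a script. Its argument "motion" is a list of rows, each a list of 5 numbers: the finger opening in mm, from 0 to 85.4, then the shift along the tool's x, y, z in units of 30 mm (1.0 is 30 mm), then the turn about the tool's y in units of 10 degrees (1.0 is 10 degrees). In form: [[fingers, x, y, z, twist], ...]. A call has 1 to 12 rows; each row is the pose to reach, as a shift and turn from the pose commanded when the call began, along the tool's axes at that moment; what a row does not reach only later rows make up. A row lasts 1/8 s, in which the tool goes at most 62.5 mm and 10.7 degrees, less where a joint would pass 70% of its speed; a pose out of reach is approached as far as the arm can. A call with a gripper value outside its range is refused whole. The fingers move at their own pace and stop on an object; "squeeze" is the grip in N (left out, the last holds). Time passes only in rows, so rows that repeat a pose let the fingers close. It gives the time, the measured TCP pose, the force and the opening at its end, in the units of the state.
- manip.sense(): the state, without advancing time (a new reading comes with each control period).
- manip.snapshot(name): name is "side" or "top"; returns the picture (420x560x3 uint8, red, green, blue); there is no depth.
- manip.get_calibration(name): a dict with "intrinsics" (3x3 intrinsics, pixels), "dist_coeffs" ([k1, k2, p1, p2, k3] as OpenCV has them; the pictures are not rectified), "extrinsics" (4x4, takes a point from camera to world coordinates). Camera axes: x right, y up, looking along -z (the intrinsics and any distortion apply to the point x, -y, -z); pixel columns grow to the right and rows downward; lengths in m; the calibration is good to about 2 mm. A picture is of the moment at which its call begins. get_calibration takes no time and is no camera call.
- manip.sign_off(): hands the job in, once; it reports no verdict.
The state is a dict: "t": time; "q": joint angles; "qd": joint speeds; "tau": joint torques, N m; "tcp_pos": TCP position; "tool_rot": TCP orientation; "force": force on the tool from outside, world axes, zero at the start; "ft_torque": the same for the moment, N m; "finger_gap": opening from 0.0 (shut) to 1.0 (fully open).
Only numpy, scipy, OpenCV 4.12 (cv2) and the standard library are available. Lean on these libraries where they do the work, as an engineer would, in place of code of your own. Each camera call takes 0.05 s, during which the arm holds its last target.

## Task

A used tea light has been left on the loading shelf of the small waste caddy. With the fingertips only, push the caddy's self-closing flap inwards with one finger and, while that finger keeps it open, push the tea light over the sill with the other, so that it drops into the caddy; then draw back and let the flap fall shut. Slide the tea light lightly, never pinch it or pick it up, and leave the salt shaker, the glass and the jam jar where they stand.

Things in the scene. Friction and masses are not known exactly. Their poses are not given: they have to be found in the camera images.
- caddy: Waste caddy, cream lid with hood on a plain steel bucket, fixed: 253 long (x), 156 wide (y), 129 high. Origin on the worktop straight below the middle of the sill edge; x points level into the hood (away from the robot at yaw 0; it stands turned, hood to the robot's left), y to the left seen from the front, z up. Inside it is open down to a floor at z = 10 mm; inner length x = -82 to 159 mm.
- sill (a point): Middle of the sill edge, where the flat loading shelf ends and the drop into the caddy begins (caddy frame 0, 0, 75 mm). The shelf runs from here to its open front edge at x = -88 mm; nothing stands above it; it is 148 wide between two side rims 11 mm high.
- hood_front (a point): Middle of the hood's front edge, at its flat top (caddy frame 66, 0, 129 mm). The mouth lies between sill and hood, 148 wide, with a sloping cheek on each side. A finger pointing down may go in as far as x = 60 mm, if the gripper's body stays above z = 129 mm.
- flap (a joint): Flap angle, 0 = shut, to 1.2 rad with its lower edge pushed in (and first down). Hinge along y under the hood's front, caddy frame x = 75, z = 120 mm. A spring shuts it: about 1 N of level push at the edge starts it, 2 to 3 N hold 0.6 rad. A vertical fingertip 5 mm above shelf height with its front 25 mm past the sill opens it about 0.13 rad, 50 mm about 0.47.
- flap_edge (a point): Middle of the flap's lower edge; the flap is a steel plate 138 wide, 84 long, 3 thick that slopes up from here to its hinge. Shut, the edge lies 4 mm behind the sill edge and 1 mm above shelf height; this point moves with the flap.
- tea_light_mid (a point): Tea light: flat round aluminium cup 38 in diameter, 18 high, 13 to 22 g, standing on the loading shelf and free to slide; this point is its centre, 9 mm above its underside. It stands left or right of the middle.
- salt_mid (a point): Salt shaker, 44 in diameter, 90 high, standing on the worktop on the right of the caddy's hood (seen from the caddy's front); its centre, half-way up. Leave alone.
- tumbler_mid (a point): Clear glass tumbler, 78 in diameter, 93 high, on the worktop on the right of the caddy's loading shelf (seen from its front); its centre, half-way up. Leave alone.
- jam_mid (a point): Jam jar, 70 in diameter, 99 high, on the worktop before the caddy's open front, to the right; its centre, half-way up. Leave alone.
Things that resemble listed ones, but are neither listed nor needed, are in the scene too. Of the things like the part that bears tea_light_mid, leave any that is black; of the rest the larger one is meant.

How it is judged:
On the way, in this order (a step that is already met when the one before it is completed fails the run):
1. A finger holds the flap pushed in (at least 0.2 rad) while the tea light is still on the shelf (contact force between the fingers and flap above 0.2 N and value of joint flap above 0.2 rad and x of tea_light_mid in the frame of caddy below 0 m and z of tea_light_mid in the frame of caddy above 0.075 m), for 0.1 s.
2. The tea light's centre passes the sill while a finger still holds the flap pushed in (contact force between the fingers and flap above 0.2 N and value of joint flap above 0.2 rad and x of tea_light_mid in the frame of caddy above 0.003 m and z of tea_light_mid in the frame of caddy above 0.06 m).
At the end, for the whole second after the job is handed in: The tea light lies at rest inside the caddy (centre less than 60 mm above the worktop, within the walls), and the flap is shut to within 0.05 rad (z of tea_light_mid in the frame of caddy between 0 and 0.06 m and x of tea_light_mid in the frame of caddy between -0.082 and 0.159 m and y of tea_light_mid in the frame of caddy between -0.072 and 0.072 m and value of joint flap below 0.05 rad and linear speed of tea_light below 0.02 m/s); the robot touches nothing.
It fails at once if The tea light is lifted off the shelf (its centre more than 12 mm above where it stands on the shelf) (z of tea_light_mid in the frame of caddy above 0.096 m).
It fails at once if The tea light is pinched or pressed hard (over 12 N from the fingers) (contact force between the fingers and tea_light above 12 N).
It fails at once if The salt shaker is moved more than 20 mm (distance of salt_mid from where it was at the start of the episode above 0.02 m).
It fails at once if The glass tumbler is moved more than 20 mm (distance of tumbler_mid from where it was at the start of the episode above 0.02 m).
It fails at once if The jam jar is moved more than 20 mm (distance of jam_mid from where it was at the start of the episode above 0.02 m).
It also fails if it takes over 32 s, if anything falls off the work surface, if the arm or the gripper's body presses on something with over 40 N, if the wrist force passes 120 N, or if a joint passes its speed limit or range.

## Working session

There is one attempt and no reset: what is moved stays moved. The work goes in short steps, Python scripts to look and compute and a tool call to move; the robot and the scene stay as the last step left them, time stands still between calls to the robot, and variables do not carry over. Pictures are saved under pics/ and viewed, and the job is handed in when it is done.

Besides the shell and the picture viewer there is one more tool, called after ">>>" in YAML: its name, and indented under it one key for each argument. apply_moves: Moves the arm, as the interface text tells. Its arguments: {"type":"object","properties":{"motion":{"type":"array"},"squeeze":{"type":"number"}},"required":["motion"]}

```bash
ls; mkdir -p pics
python3 - <<'E'
from station import manip
import cv2
s=manip.sense(); print(s)
for n in("side","top"):
    c=manip.get_calibration(n); print(n,c)
    cv2.imwrite(f"pics/{n}0.png",manip.snapshot(n)[:,:,::-1])
E
```

```text
pics
{'t': 0.0, 'q': array([-1.28750522e+00,  5.28463318e-01,  1.43390571e+00,  3.26106533e-05,
        1.18140891e+00, -1.78502395e-01]), 'qd': array([ 0.00077423, -0.00183778,  0.00140636, -0.00190682, -0.00161484,
        0.00021944]), 'tau': array([-1.86655205e-03, -4.42355418e+01, -1.78029746e+01, -3.76410862e-04,
        8.36359133e-03,  8.39767722e-06]), 'tcp_pos': array([ 0.27830052, -0.55881635,  0.2303343 ]), 'tool_rot': array([-0.16184723,  0.68911398, -0.68756975,  0.1617876 ]), 'force': array([ 0.13026323, -0.06766748,  0.49634515]), 'ft_torque': array([ 0.00654035, -0.08547776, -0.01100652]), 'finger_gap': 1.0021296262102941}
side {'intrinsics': array([[424.13747066,   0.        , 276.32730151],
       [  0.        , 424.13747066, 205.51871865],
       [  0.        ,   0.        ,   1.        ]]), 'dist_coeffs': array([0.04620028, 0.        , 0.        , 0.        , 0.        ]), 'extrinsics': array([[ 0.98439148,  0.06353684, -0.1641234 ,  0.35484208],
       [-0.17448775,  0.47404018, -0.8630411 , -0.85061812],
       [ 0.02296618,  0.87820782,  0.47772751,  0.56388157],
       [ 0.        ,  0.        ,  0.        ,  1.        ]])}
top {'intrinsics': array([[507.72028515,   0.        , 279.22589222],
       [  0.        , 507.72028515, 209.36346066],
       [  0.        ,   0.        ,   1.        ]]), 'dist_coeffs': array([-0.1534555,  0.       ,  0.       ,  0.       ,  0.       ]), 'extrinsics': array([[-0.02338399,  0.98686013, -0.15987583,  0.36185598],
       [-0.99926652, -0.02792333, -0.02620522, -0.05885979],
       [-0.03032515,  0.15914578,  0.98678924,  1.2034146 ],
       [ 0.        ,  0.        ,  0.        ,  1.        ]])}
```

View pics/side0.png

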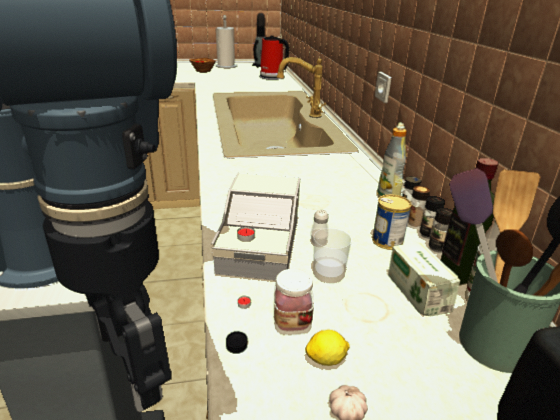

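View pics/top0.png

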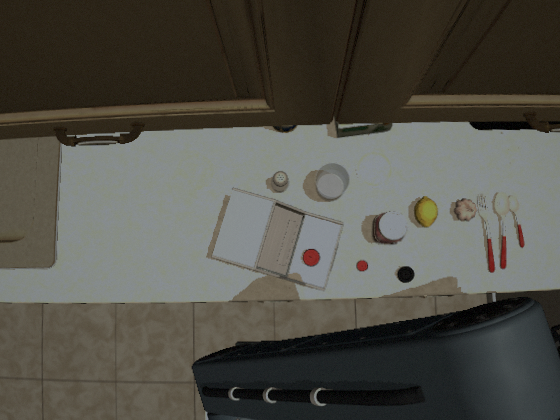

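Side: caddy around (258,225) with the red tea light on its shelf at (245,234); decoys (small red, black) stand on the worktop. Top: shelf around (315,248), tea light at (311,257), jar at (390,227), glass at (332,182). I'll zoom in for corners.

Run:
```python
import cv2
a=cv2.imread("pics/top0.png")[170:310,190:430]; cv2.imwrite("pics/top0z.png",cv2.resize(a,None,fx=3.3,fy=3.3,interpolation=cv2.INTER_CUBIC))
a=cv2.imread("pics/side0.png")[165:345,200:360]; cv2.imwrite("pics/side0z.png",cv2.resize(a,None,fx=3.3,fy=3.3,interpolation=cv2.INTER_CUBIC))
```

```text
(no output)
```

View pics/top0z.png

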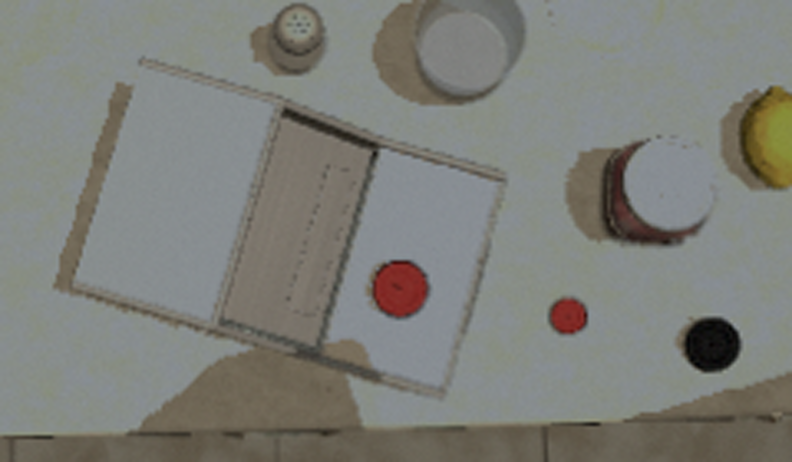

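View pics/side0z.png

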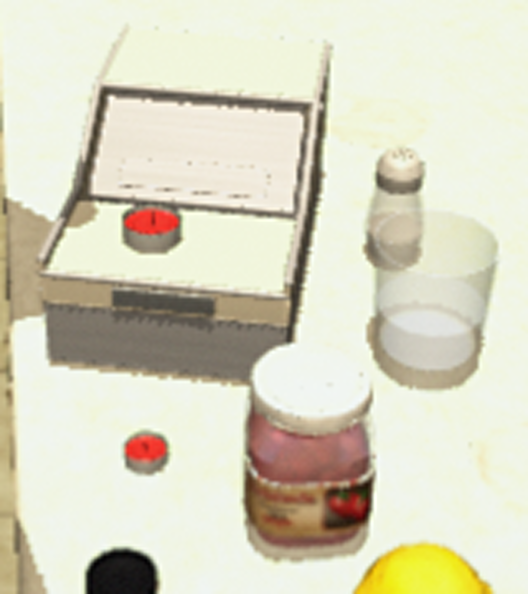

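```bash
cat > h.py <<'E'
import numpy as np,cv2
from station import manip
C={n:manip.get_calibration(n) for n in("side","top")}
F=np.diag([1.,-1,-1])
def proj(n,P):
    P=np.atleast_2d(P); E=C[n]["extrinsics"]; R=E[:3,:3];t=E[:3,3]
    pc=(P-t)@R@F
    return cv2.projectPoints(pc,np.zeros(3),np.zeros(3),C[n]["intrinsics"],C[n]["dist_coeffs"])[0][:,0]
def hit(n,uv,z):
    E=C[n]["extrinsics"]
    u=cv2.undistortPoints(np.array([[uv]],float),C[n]["intrinsics"],C[n]["dist_coeffs"])[0,0]
    d=E[:3,:3]@F@np.array([u[0],u[1],1]); o=E[:3,3]
    return o+d*(z-o[2])/d[2]
def c2w(p,P):
    P=np.atleast_2d(P);c,s=np.cos(p[2]),np.sin(p[2])
    return np.c_[p[0]+c*P[:,0]-s*P[:,1],p[1]+s*P[:,0]+c*P[:,1],P[:,2]]
def w2c(p,W):
    W=np.atleast_2d(W);c,s=np.cos(p[2]),np.sin(p[2]);d=W[:,:2]-p[:2]
    return np.c_[c*d[:,0]+s*d[:,1],-s*d[:,0]+c*d[:,1],W[:,2]]
E
cat > fit.py <<'E'
from h import *
from scipy.optimize import least_squares
T=lambda u,v:(u/3.3+190,v/3.3+170)
S=lambda u,v:(u/3.3+200,v/3.3+165)
obs=[("top",T(378,150),(0,-.074,.075)),("top",T(320,347),(0,.074,.075)),
("top",T(283,102),(.066,-.078,.129)),("top",T(218,322),(.066,.078,.129)),
("top",T(505,178),(-.088,-.078,.086)),("top",T(443,396),(-.088,.078,.086)),
("side",S(296,212),(0,-.074,.075)),("side",S(78,197),(0,.074,.075)),
("side",S(310,103),(.066,-.074,.129)),("side",S(103,90),(.066,.074,.129)),
("side",S(290,298),(-.088,-.078,.075)),("side",S(42,275),(-.088,.078,.075))]
def res(p,full=False):
    r=[proj(n,c2w(p[:3],P))[0]-uv for n,uv,P in obs]
    return np.array(r) if full else np.ravel(r)
s=least_squares(res,[.37,-.1,1.3],loss='soft_l1')
print("pose",s.x); print(np.round(res(s.x,True),1))
np.save("pose.npy",s.x)
for n in C:
    im=cv2.imread(f"pics/{n}0.png").astype(int)
    m=((im[:,:,2]>100)&(im[:,:,1]<70)&(im[:,:,0]<80)).astype(np.uint8)
    k,l,st,ce=cv2.connectedComponentsWithStats(m)
    for i in range(1,k):
        if st[i,4]>30 :
            print(n,ce[i].round(1),st[i],w2c(s.x,hit(n,ce[i],.092)).round(4),hit(n,ce[i],.092).round(4))
for nm,n,uv,z in (("salt","top",T(299,28),.09),("glassrim","top",T(471,30),.093),("jam","top",T(668,185),.099),("glass floor","side",S(428,335),.01)):
    print(nm,hit(n,uv,z).round(3),w2c(s.x,hit(n,uv,z)).round(3))
E
python3 fit.py
```

```text
pose [ 0.46244115 -0.06379087  1.26296529]
[[ 0.3 -1.7]
 [-0.5  2.3]
 [ 0.5 -1. ]
 [-0.5  2.2]
 [ 0.6 -1.8]
 [ 0.4  0.3]
 [ 0.8  1.9]
 [ 0.2  0.4]
 [ 0.5 -0.8]
 [-1.3 -2.1]
 [ 0.  -0.9]
 [-1.2 -1.2]]
side [271.   55.9] [261  38  22  35 626] [[2.0931 0.2711 0.092 ]] [0.8383 2.013  0.092 ]
side [476.1 172.7] [467 169  18   9  77] [[ 0.3621 -0.5495  0.092 ]] [1.0959 0.1148 0.092 ]
side [245.5 231.9] [238 229  16   7  82] [[-0.0462  0.016   0.092 ]] [ 0.4332 -0.1029  0.092 ]
side [244.  300.8] [239 298  11   6  54] [[-0.2544 -0.0229  0.092 ]] [ 0.4072 -0.3132  0.092 ]
side [304.8 317.8] [299 315  12   6  49] [[-0.2779 -0.1246  0.092 ]] [ 0.497  -0.3664  0.092 ]
top [520.9 236.3] [519 225   5  22  56] [[-0.4837 -0.1566  0.092 ]] [ 0.4651 -0.5722  0.092 ]
top [503.6 253. ] [502 237   4  32 110] [[-0.4523 -0.1089  0.092 ]] [ 0.4292 -0.5278  0.092 ]
top [490.9 256.6] [488 239   7  33 116] [[-0.4253 -0.0932  0.092 ]] [ 0.4224 -0.4974  0.092 ]
top [311.  257.2] [304 250  15  16 194] [[-0.0397  0.0172  0.092 ]] [ 0.4341 -0.0964  0.092 ]
top [361.9 265.3] [357 261  10  10  77] [[-0.1512  0.0036  0.092 ]] [ 0.4132 -0.2067  0.092 ]
salt [ 0.612 -0.034  0.09 ] [[ 0.074 -0.134  0.09 ]]
glassrim [ 0.607 -0.151  0.093] [[-0.039 -0.164  0.093]]
jam [ 0.497 -0.277  0.099] [[-0.193 -0.097  0.099]]
glass floor [ 0.612 -0.138  0.01 ] [[-0.026 -0.165  0.01 ]]
```

```bash
cat > st.py <<'E'
from h import *
from scipy.spatial.transform import Rotation as Ro
def st():
    p=np.load("pose.npy"); s=manip.sense(); R=Ro.from_quat(s["tool_rot"]).as_matrix()
    u=np.array([np.cos(p[2]),np.sin(p[2]),0])
    print("t",round(s["t"],2),"tcp",s["tcp_pos"].round(4),"caddy",(w2c(p,s["tcp_pos"])[0]*1000).round(1),"F",s["force"].round(2),"gap",round(s["finger_gap"],3))
    print("q",s["q"].round(2)); print("R",R.round(3).tolist())
    print("jaw yaw in caddy deg",np.degrees(np.arctan2(R[1,2],R[0,2])-p[2]))
    return p,s,R
def to(cx,cy,z):
    p,s,R=st(); w=c2w(p,[cx,cy,z])[0]; d=R.T@(w-s["tcp_pos"]); print("target",w.round(4),"shift units",(d/0.03).round(3))
if __name__=="__main__":
    import sys
    to(*map(float,sys.argv[1:4]))
E
python3 st.py -.04 .017 .2
```

```text
t 0.1 tcp [ 0.2783 -0.5589  0.2304] caddy [-527.6   25.4  230.4] F [-0.19  0.38  0.17] gap 0.999
q [-1.29  0.53  1.43  0.    1.18 -0.18]
R [[-0.895, -0.001, 0.446], [-0.446, 0.002, -0.895], [-0.0, -1.0, -0.002]]
jaw yaw in caddy deg -135.90184347899861
target [ 0.4341 -0.0968  0.2   ] shift units [-11.512   1.041 -11.475]
```

>>> apply_moves:
  motion:
    - [54,-1.2,0,-1.2,0.5]
    - [54,-2.6,0,-2.6,1]
    - [54,-4,0,-4,1.6]
    - [54,-5.4,0,-5.4,2.2]
    - [54,-6.8,0,-6.8,2.8]
    - [54,-8.2,0,-8.2,3.4]
    - [54,-9.5,0,-9.5,4]
    - [54,-10.6,0,-10.6,4.4]
    - [54,-11.5,0,-11.5,4.4]
    - [54,-11.5,0,-11.5,4.4]
    - [54,-11.5,0,-11.5,4.4]
    - [54,-11.5,0,-11.5,4.4]
  squeeze: 20

```text
t: 1.6
tcp_pos: [0.4335, -0.0979, 0.2312]
tool_rot: [-0.108, -0.699, 0.699, 0.108]
force: [0.6, -0.9, -0.7]
finger_gap: 0.631
```

```bash
python3 st.py -.041 .017 .12
python3 - <<'E'
from h import *
for n in C:
    cv2.imwrite(f"pics/{n}1.png",manip.snapshot(n)[:,:,::-1])
a=cv2.imread("pics/top1.png")[120:340,170:430]; cv2.imwrite("pics/top1z.png",cv2.resize(a,None,fx=2.5,fy=2.5,interpolation=cv2.INTER_CUBIC))
a=cv2.imread("pics/side1.png")[95:325,160:400]; cv2.imwrite("pics/side1z.png",cv2.resize(a,None,fx=2.5,fy=2.5,interpolation=cv2.INTER_CUBIC))
E
```

```text
t 1.6 tcp [ 0.4335 -0.0979  0.2312] caddy [-41.3  17.2 231.2] F [ 0.59 -0.92 -0.74] gap 0.631
q [-0.47  0.29  1.87 -0.    0.99  1.4 ]
R [[-0.953, -0.0, -0.303], [0.303, -0.0, -0.953], [0.0, -1.0, 0.0]]
jaw yaw in caddy deg -179.99066784870814
target [ 0.4338 -0.0977  0.12  ] shift units [-0.008  3.708 -0.01 ]
```

View pics/side1z.png

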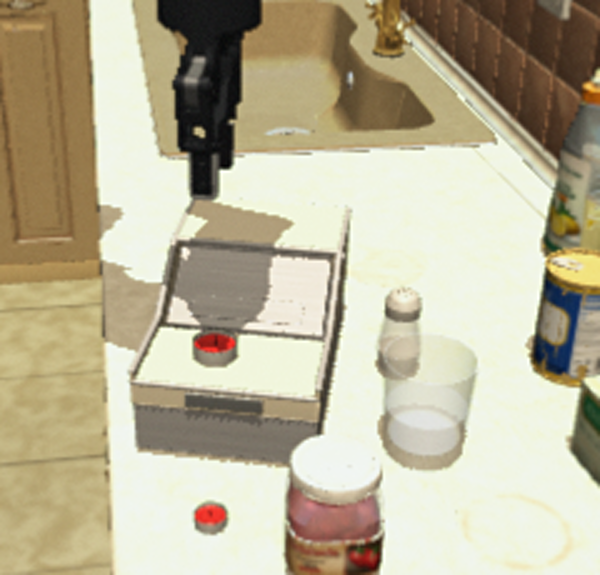

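View pics/top1z.png

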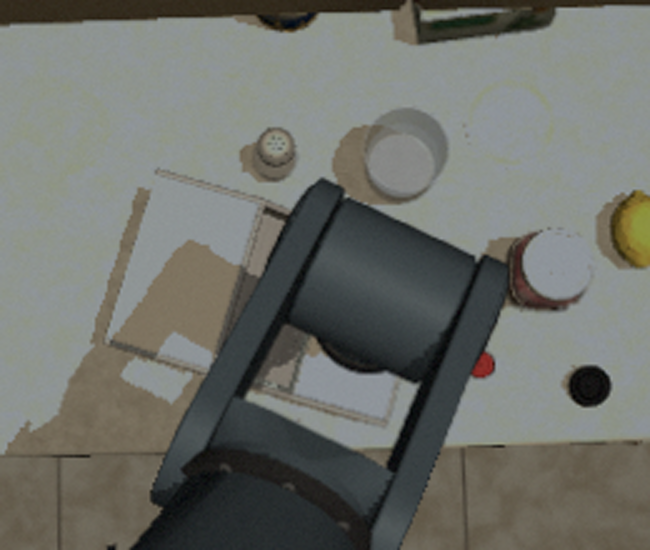

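Side view: front finger B's tip is at zoom (203,197), i.e. pixel (241,174), above the tea light at (245,233). From the top the arm hides the shelf. I'll check the tip projection.

```bash
python3 - <<'E'
from h import *
p=np.load("pose.npy")
f=lambda P:((proj("side",c2w(p,P))-[160,95])*2.5).round(1).tolist()
for z in(.231,.236,.241): print(z,f([[-.0825,.028,z],[-.0825,.006,z]]))
for x in(-.046,-.043,-.04): print("tea top rim back/front",f([[x-.019,.017,.093],[x+.019,.017,.093],[x,.036,.093],[x,-.002,.093],[x-.019,.017,.075]]))
E
python3 - <<'E'
import cv2
a=cv2.imread("pics/side1.png")[160:260,200:300]; cv2.imwrite("pics/side1t.png",cv2.resize(a,None,fx=6,fy=6,interpolation=cv2.INTER_NEAREST))
E
```

```text
0.231 [[186.1, 207.6], [215.3, 209.9]]
0.236 [[185.9, 201.4], [215.2, 203.7]]
0.241 [[185.8, 195.2], [215.1, 197.5]]
tea top rim back/front [[208.1, 353.3], [217.0, 329.4], [190.2, 339.1], [235.1, 343.1], [208.4, 371.7]]
tea top rim back/front [[208.8, 351.3], [217.7, 327.5], [191.0, 337.2], [235.8, 341.2], [209.1, 369.7]]
tea top rim back/front [[209.5, 349.4], [218.4, 325.7], [191.8, 335.3], [236.4, 339.4], [209.8, 367.7]]
```

View pics/side1t.png

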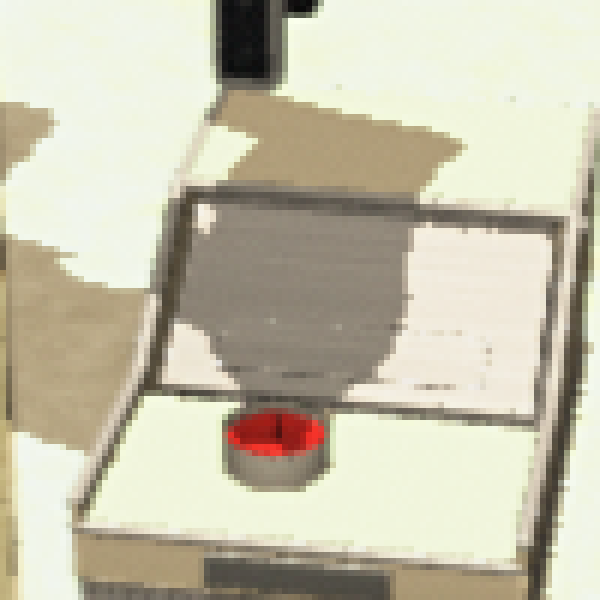

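Run:
```python
from h import *
p=np.load("pose.npy")
f=lambda n,P:((proj(n,c2w(p,P))-([200,160] if n=="side" else [190,170]))*(6 if n=="side" else 3.3)).round(1).tolist()
for x in(-.088,0,.004): print(x,f("side",[[x,.074,.075],[x,.069,.075],[x,-.074,.075]]),f("top",[[x,.074,.075],[x,-.074,.075]]))
print(f("side",[[.066,.078,.129],[.066,-.078,.129]]))
```

```text
-0.088 [[80.6, 524.1], [95.0, 525.4], [515.5, 565.5]] [[445.0, 391.2], [503.7, 179.9]]
0 [[143.2, 390.9], [156.5, 392.0], [542.8, 426.7]] [[318.4, 354.5], [379.0, 144.5]]
0.004 [[145.8, 385.3], [159.1, 386.5], [543.9, 420.9]] [[312.7, 352.8], [373.3, 142.9]]
[[169.4, 180.0], [577.1, 213.0]]
```

>>> apply_moves:
  motion:
    - [54,0.06,1.2,0,0]
    - [54,0.06,2.6,0,0]
    - [54,0.06,3.8,0,0]
    - [54,0.06,4.6,0,0]
    - [54,0.06,4.9,0,0]
    - [54,0.06,4.9,0,0]
    - [54,0.06,4.9,0,0]

```text
t: 2.58
tcp_pos: [0.4326, -0.0969, 0.0851]
tool_rot: [-0.109, -0.699, 0.699, 0.107]
force: [1.3, -0.4, 0.1]
finger_gap: 0.634
```

```bash
cat > look.py <<'E'
from st import *
import sys
st()
k=sys.argv[1]
cv2.imwrite(f"pics/side{k}.png",manip.snapshot("side")[:,:,::-1])
a=cv2.imread(f"pics/side{k}.png")[160:260,200:300]; cv2.imwrite(f"pics/side{k}t.png",cv2.resize(a,None,fx=6,fy=6,interpolation=cv2.INTER_NEAREST))
E
python3 look.py 2
```

```text
t 2.58 tcp [ 0.4326 -0.0969  0.0851] caddy [-40.6  18.4  85.1] F [ 1.26 -0.4   0.14] gap 0.634
q [-0.47  0.56  2.01  0.    0.57  1.4 ]
R [[-0.953, 0.002, -0.302], [0.302, -0.001, -0.953], [-0.002, -1.0, 0.0]]
jaw yaw in caddy deg -179.9204301818106
```

View pics/side2t.png

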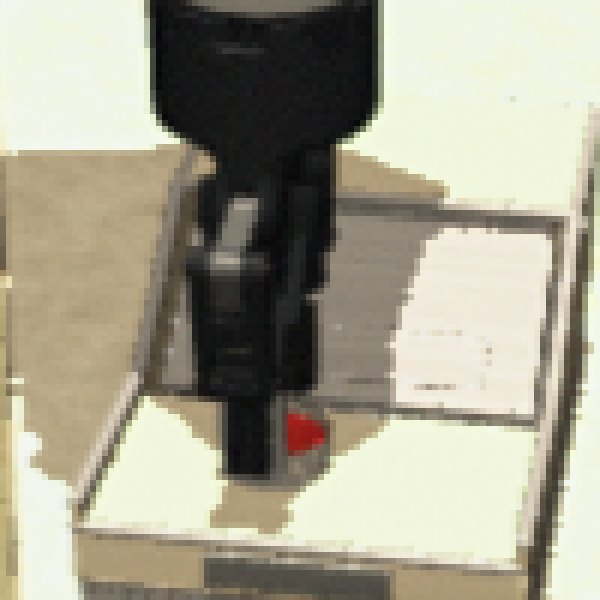

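Run:
```python
from h import *
p=np.load("pose.npy")
f=lambda P:((proj("side",c2w(p,P))-[200,160])*6).round(1).tolist()
for z in(.085,.09,.095): print(z,f([[-.082,.029,z],[-.082,.007,z],[-.0675,.007,z]]))
```

```text
0.085 [[214.5, 501.8], [278.8, 507.8], [287.1, 484.3]]
0.09 [[214.2, 489.3], [278.7, 495.3], [286.9, 472.0]]
0.095 [[213.8, 476.8], [278.5, 482.8], [286.8, 459.5]]
```

>>> apply_moves:
  motion:
    - [54,0,0.2,0,0]
    - [54,0,0.4,0,0]
    - [54,0,0.4,0,0]
    - [54,0,0.4,0,0]

```text
t: 3.12
tcp_pos: [0.4319, -0.0963, 0.0722]
tool_rot: [0.108, 0.699, -0.699, -0.108]
force: [-0.3, 0.3, 0.2]
finger_gap: 0.63
```

```bash
python3 look.py 3
```

```text
t 3.12 tcp [ 0.4319 -0.0963  0.0722] caddy [-40.3  19.3  72.2] F [-0.3   0.34  0.23] gap 0.63
q [-0.47  0.59  2.02  0.    0.54  1.4 ]
R [[-0.954, -0.0, -0.301], [0.301, 0.0, -0.954], [0.0, -1.0, -0.0]]
jaw yaw in caddy deg -179.90098212714867
```

View pics/side3t.png

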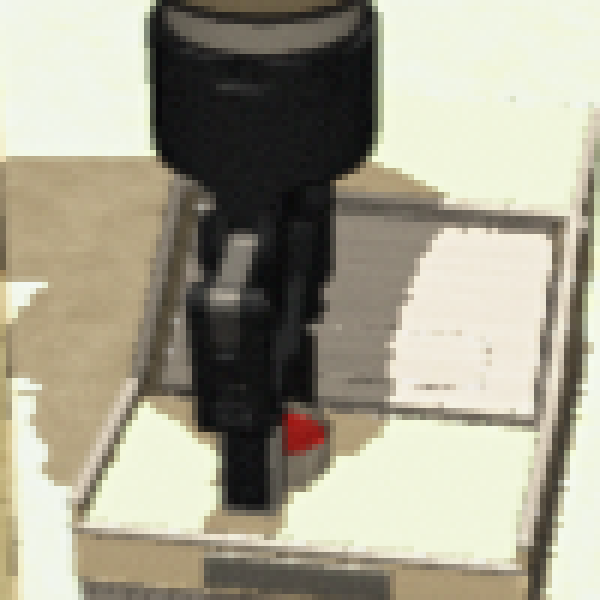

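>>> apply_moves:
  motion:
    - [54,0,0.08,-0.1,0]
    - [54,0,0.08,-0.2,0]
    - [54,0,0.08,-0.3,0]
    - [54,0,0.08,-0.4,0]
    - [54,0,0.08,-0.5,0]
    - [54,0,0.08,-0.6,0]
    - [54,0,0.08,-0.7,0]
    - [54,0,0.08,-0.8,0]
    - [54,0,0.08,-0.9,0]
    - [54,0,0.08,-1.0,0]
    - [54,0,0.08,-1.1,0]
    - [54,0,0.08,-1.15,0]

```text
t: 4.68
tcp_pos: [0.4442, -0.0661, 0.0711]
tool_rot: [-0.11, -0.698, 0.7, 0.106]
force: [-1.4, -6.5, 9.7]
finger_gap: 0.632
```

```bash
python3 look.py 4
```

```text
t 4.67 tcp [ 0.4442 -0.0661  0.0711] caddy [-7.7 16.7 71.1] F [-1.37 -6.53  9.73] gap 0.632
q [-0.4   0.59  2.   -0.    0.54  1.48]
R [[-0.954, 0.005, -0.301], [0.301, -0.004, -0.954], [-0.006, -1.0, 0.002]]
jaw yaw in caddy deg -179.87666958875764
```

View pics/side4t.png

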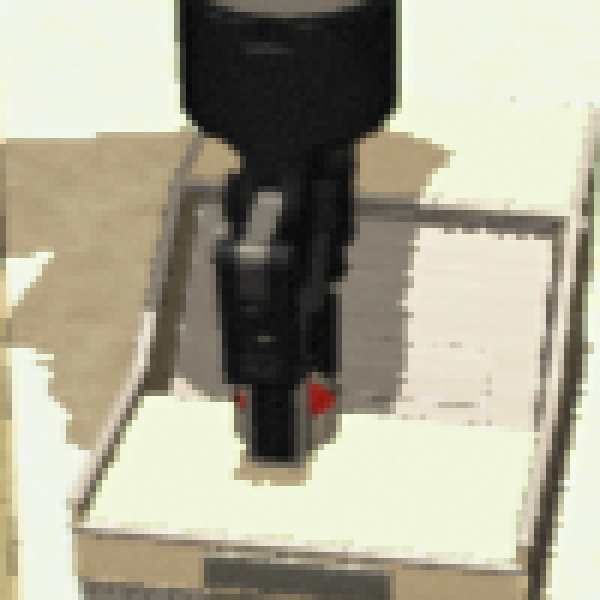

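Side view: flap print line has moved down (flap open), tea light squarely ahead of the finger at (285,400 zoom). The 9.7 N upward force suggests a tip rubbing on the shelf, so I'll raise a little.

>>> apply_moves:
  motion:
    - [54,0,-0.08,0,0]
    - [54,0,-0.12,0,0]
    - [54,0,-0.12,0,0]

```text
t: 5.1
tcp_pos: [0.4424, -0.0633, 0.0735]
tool_rot: [0.108, 0.699, -0.699, -0.108]
force: [0.8, -1.1, 1.2]
finger_gap: 0.631
```

```bash
python3 look.py 5; python3 st.py -.008 .0185 .075 | tail -1
```

```text
t 5.1 tcp [ 0.4424 -0.0633  0.0735] caddy [-5.6 19.3 73.5] F [ 0.77 -1.07  1.24] gap 0.631
q [-0.39  0.59  2.01  0.    0.55  1.48]
R [[-0.954, 0.0, -0.301], [0.301, 0.0, -0.954], [-0.0, -1.0, -0.0]]
jaw yaw in caddy deg -179.89293712442122
target [ 0.4424 -0.0658  0.075 ] shift units [-0.026 -0.052  0.08 ]
```

View pics/side5t.png

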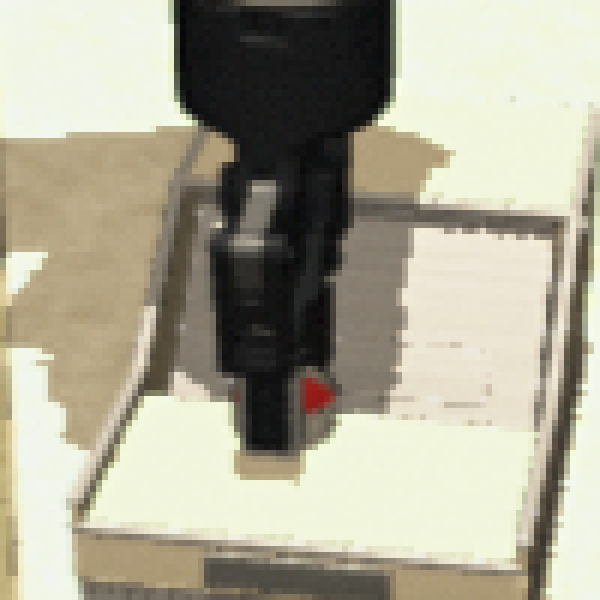

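>>> apply_moves:
  motion:
    - [54,0,0,-0.08,0]
    - [54,0,0,-0.16,0]
    - [54,0,0,-0.24,0]
    - [54,0,0,-0.32,0]
    - [54,0,0,-0.4,0]
    - [54,0,0,-0.48,0]
    - [54,0,0,-0.55,0]
    - [54,0,0,-0.62,0]
    - [54,0,0,-0.68,0]
    - [54,0,0,-0.72,0]
    - [54,0,0,-0.72,0]

```text
t: 6.52
tcp_pos: [0.4474, -0.0482, 0.0739]
tool_rot: [-0.106, -0.697, 0.702, 0.107]
force: [-13.9, -33.6, 4.5]
finger_gap: 0.628
```

```bash
python3 look.py 6
```

```text
t 6.53 tcp [ 0.4474 -0.0482  0.0739] caddy [10.3 19.1 73.9] F [-13.88 -33.57   4.49] gap 0.628
q [-0.35  0.59  2.   -0.01  0.56  1.53]
R [[-0.955, -0.003, -0.297], [0.297, -0.007, -0.955], [0.001, -1.0, 0.007]]
jaw yaw in caddy deg -179.6529524496377
```

View pics/side6t.png

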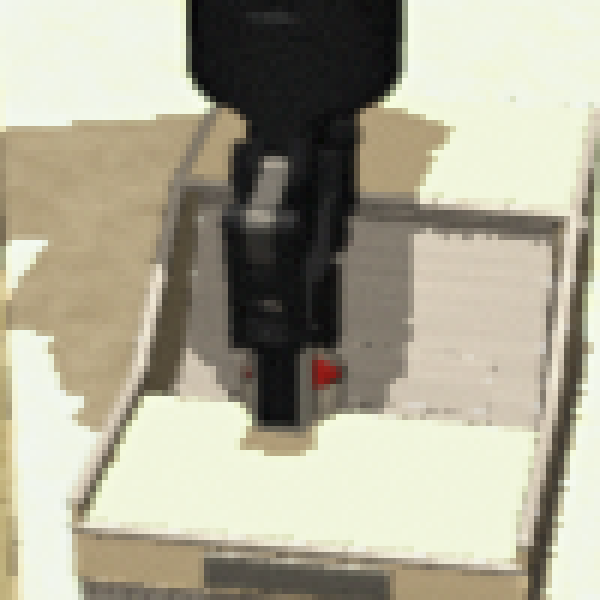

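The 36 N along −x means the finger's upper part is blocked at the hood. I'll back off at once, then bring the rear finger up by closing slightly instead.

>>> apply_moves:
  motion:
    - [54,0,0,0.2,0]
    - [54,0,0,0.25,0]
    - [54,0,0,0.25,0]

```text
t: 6.95
tcp_pos: [0.4468, -0.0499, 0.0736]
tool_rot: [-0.108, -0.699, 0.699, 0.108]
force: [-0.5, -3.5, 0.8]
finger_gap: 0.632
```

```bash
python3 look.py 7
```

```text
t 6.95 tcp [ 0.4468 -0.0499  0.0736] caddy [ 8.5 19.1 73.6] F [-0.53 -3.49  0.79] gap 0.632
q [-0.36  0.59  2.    0.    0.55  1.52]
R [[-0.954, 0.0, -0.301], [0.301, -0.0, -0.954], [-0.0, -1.0, 0.0]]
jaw yaw in caddy deg -179.88674079159125
```

View pics/side7t.png

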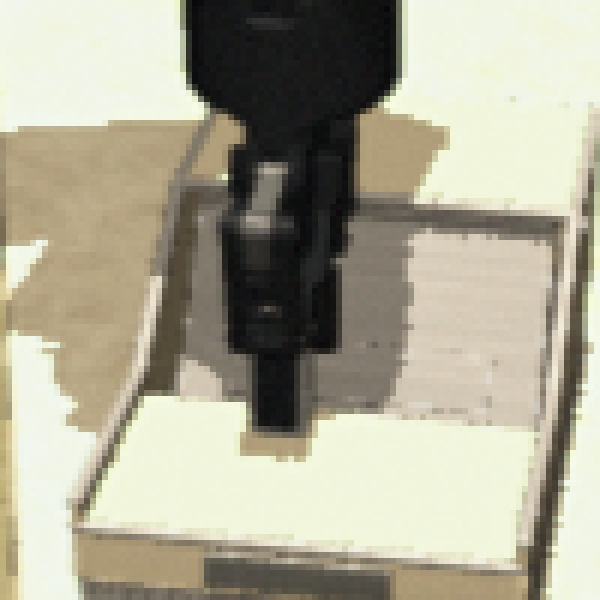

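The tea light is gone from the shelf, so it has dropped past the sill. I'll draw back slowly so the flap follows the finger shut, then lift.

>>> apply_moves:
  motion:
    - [54,0,0,0,0]
    - [54,0,0,0.1,0]
    - [54,0,0,0.25,0]
    - [54,0,0,0.4,0]
    - [54,0,0,0.55,0]
    - [54,0,0,0.75,0]
    - [54,0,0,0.95,0]
    - [54,0,0,1.15,0]
    - [54,0,0,1.35,0]
    - [54,0,0,1.55,0]
    - [54,0,0,1.75,0]
    - [54,0,0,1.75,0]

```text
t: 8.5
tcp_pos: [0.4307, -0.1005, 0.0735]
tool_rot: [-0.108, -0.699, 0.699, 0.108]
force: [0.1, 0.7, 0.3]
finger_gap: 0.631
```

>>> apply_moves:
  motion:
    - [54,0,-0.5,0,0]
    - [54,0,-1.5,0,0]
    - [54,0,-3,0,0]
    - [54,0,-4.5,0,0]
    - [54,0,-5.5,0,0]
    - [54,0,-5.5,1,0]
    - [54,0,-5.5,3,0]
    - [54,0,-5.5,5,0]
    - [54,0,-5.5,7,0]
    - [54,0,-5.5,9,0]
    - [54,0,-5.5,9,0]
    - [54,0,-5.5,9,0]

```text
t: 10.0
tcp_pos: [0.3489, -0.3567, 0.238]
tool_rot: [0.108, 0.699, -0.698, -0.108]
force: [0.2, 0.1, -0.2]
finger_gap: 0.637
```

```bash
python3 look.py 8
python3 - <<'E'
from h import *
cv2.imwrite("pics/top8.png",manip.snapshot("top")[:,:,::-1])
a=cv2.imread("pics/top8.png")[170:310,190:430]; cv2.imwrite("pics/top8z.png",cv2.resize(a,None,fx=3.3,fy=3.3,interpolation=cv2.INTER_CUBIC))
E
```

```text
t 10.0 tcp [ 0.3489 -0.3567  0.238 ] caddy [-313.5   19.4  238. ] F [ 0.15  0.11 -0.23] gap 0.637
q [-1.02  0.35  1.73  0.    1.06  0.86]
R [[-0.953, -0.001, -0.302], [0.302, 0.002, -0.953], [0.001, -1.0, -0.002]]
jaw yaw in caddy deg -179.95226751120845
```

View pics/side8.png

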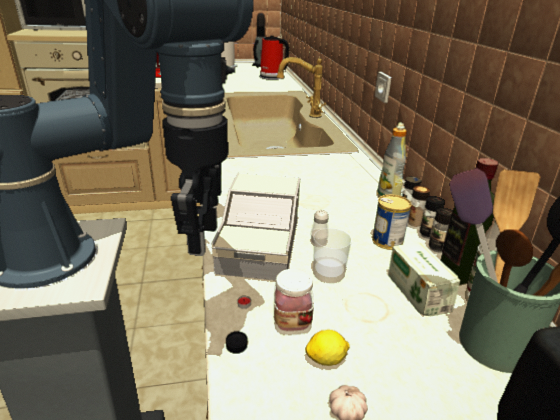

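View pics/top8z.png

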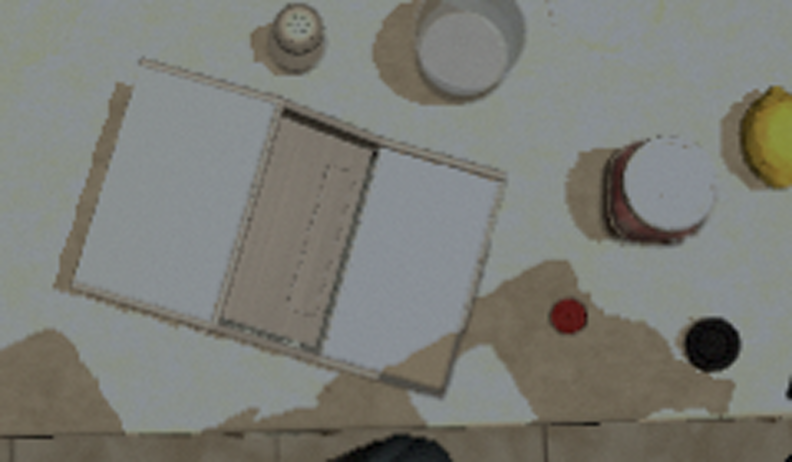

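Top: shelf empty, flap's print lines in the same place as at the start (328–350, 165), salt, glass and jar in their original pixels; nothing is near the robot. Handing in.

```bash
python3 -c "
from station import manip
print(manip.sign_off())"
```

```text
the job is handed in; nothing more can be done
None
```

I pushed the flap in with the leading finger while the trailing finger slid the tea light to the sill. It dropped into the caddy. I then drew back, let the flap fall shut, lifted clear and handed in at about 10 s.

**Last checks:**
- The shelf is empty.
- From the top, the flap looks the same as in the first picture, so I take it as shut. I had no angle reading.
- The salt shaker, glass and jam jar sit at the same pixels as at the start.
- The force reading is near zero with the arm clear of everything.

**What did not go cleanly:**
- **Shelf contact:** a fingertip briefly rubbed on the shelf, with about 10 N upwards, so I raised it about 3 mm.
- **Hood contact:** near the end of the push the wrist force reached about 36 N, probably the upper part of the leading finger against the hood. I backed off at once. This was close to the 40 N limit for the gripper's body.
- **Drop not seen:** the tea light had gone by the picture taken after I backed off. By calculation the flap was about 0.4 rad open at that time. I could not see the tea light inside the caddy, so I infer its resting place from the empty shelf and the shut flap.

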